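Free and hold the toolbox lid

TASK

I need both hands inside this toolbox: tug its lid up by the handle first, to learn whether the catch has it. If it is caught, turn the black knob on the front deck about a quarter turn to free it; then raise the lid about half way (near 45 degrees) and finish still holding it open with the gripper, because it falls shut by itself. Leave the other things on and around the toolbox where they are.

Things in the scene. Friction and masses are not known exactly. Their poses are not given: they have to be found in the camera images.
- lid_handle (a point): Centre of the bar handle on top of the lid: a round steel bar 110 mm long between two end posts, along the toolbox's left-right y axis, 35 mm above the lid's top face, 153 mm above the bench when shut; about 12 mm thick, so pinch it front to back. The lid is the grey rear part of the toolbox's top, 180 mm front to back by 260 mm wide, 8 mm thick, 0.28 to 0.44 kg. This point turns with the lid.
- lid_hinge (a point): Middle of the lid's hinge line, on the fixed toolbox, at its far side, 110 mm above the bench. Its axes are the toolbox's: x away from the front (front faces -x), y along the hinge line to the left, z up. In these axes the shut handle's centre is at (-125, 0, +43) mm and the knob's centre at (-225, 0, +12) mm. The grey toolbox is 295 mm front to back, 260 mm wide, fixed to the bench; its front deck, 115 mm deep and 88 mm high, lies in front of the lid.
- lid (a joint): Opening angle of the lid in rad: 0 shut, grows as its front rises, up to 1.4. About 2 to 4 N at the handle lifts it, up to 10 N when the bar is pinched hard and has to turn in the pads; it falls shut when let go. Caught, it has a little play and stops firm at about 0.02 to 0.04; free, it simply keeps rising. Whether it is caught varies and cannot be seen.
- knob_grip (a point): Grip point on the knob's vertical axis, 122 mm above the bench. The black knob stands on the toolbox's front deck: a disc 48 mm across with an upright wing on it, 50 mm long, 14 mm thick, its top 132 mm above the bench. The wing lies along this point's x axis (front to back at the start); pinch it across, along y.
- knob (a joint): Angle of the knob in rad, always 0 at the start, positive counter-clockwise seen from above, stops at +1.7 and -1.7; it turns lightly and stays where it is left. It carries a hidden bar that catches the lid while it points to within about 35 degrees of the lid; how the bar sits on the knob varies, so the knob's angle does not tell. From caught, a quarter turn (1.5 rad) either way frees the lid; turning it while it is free may catch it.
- tape: Roll of tape, 60 mm across, 22 mm high, lying on the toolbox's front deck beside the knob. Leave it alone. Origin at its underside.
- socket: Steel wrench socket, 26 mm across, 28 mm high, standing on the front deck on the other side of the knob. Leave it alone. Origin at its underside.
- oil: Grey oil bottle, 60 mm across, 150 mm tall, standing to the left of the toolbox. Leave it alone. Origin at its underside.
- dish: Round steel dish, 110 mm across, 35 mm high, to the right of the toolbox. Leave it alone. Origin at its underside.
- driver: Screwdriver, about 200 mm long, lying left of the toolbox's front. Leave it alone. Origin at its underside.
- bearing: Steel bearing ring, 52 mm across, 16 mm high, lying right of the toolbox's front. Leave it alone. Origin at its underside.

How it is judged:
By the outcome, as a careful person would: the job done as asked, in the order asked, and still so for the second after the job is handed in, while the arm keeps its last pose, push and grip.
It also fails if it takes over 51 s, if anything falls off the work surface, if the arm or the gripper's body presses on something with over 40 N, if the wrist force passes 120 N, or if a joint passes its speed limit or range.

ROBOT

A 7-joint arm with a two-finger parallel gripper is mounted at the origin on the work surface. World frame = base frame: x ahead of the robot, y to its left, z up, the work surface at z = 0. Lengths are in m, angles in rad, forces in N, time in s.
With the tool pointing down it reaches from about 0.35 to 0.9 m from the base axis. Payload 7.2 kg.
Tool frame: the origin (TCP) lies midway between the tips of the shut fingers; the grasp point (between the pads) lies 19 mm behind it; z points along the fingers, y is the line along which they close (so a half turn about z gives the same grasp; the last joint's range is limited). The gripper opens to 88 mm and grips with 3 to 60 N. Pads are 20 mm wide; open, the fingers measure 115 mm over their backs; the gripper's body (75 mm by 178 mm) begins 61 mm behind the grasp point.
Start: joints at [-1.184, 0.411, -0.013, 1.596, 0.006, 1.134, -0.082], TCP at [0.275, 0.561, 0.223] pointing down, gripper open.
Joint ranges: [-2.95, 2.95], [-0.29, 1.99], [-1.47, 1.44], [0.14, 2.54], [-1.03, 4.17], [0.13, 1.85], [-2.86, 2.86]. Speed limits (rad/s): [2.39, 2.39, 3.01, 3.01, 3.14, 3.14, 3.14].

INTERFACE

Orientations are given as a 3x3 rotation matrix whose columns are the frame's x, y, z axes.
In Python, from plant import robot gives the robot as it stands. Calls block until the motion is done:
- robot.move_to(position, orientation): joint-space move of the TCP to a pose.
- robot.move_l(position, orientation=None, v=0.15, until_force=None): straight line of the TCP; orientation=None keeps the orientation; v is the mean speed in m/s. With until_force (N) it stops when the force on the tool has changed by that much, and returns True; else False.
- robot.goto_joints(angles): joint-space move.
- robot.move_gripper(opening, grip_force=None): opening from 0.0 (shut) to 1.0 (fully open); grip_force is the grip in N (None keeps the last); returns when the fingers have stopped.
- robot.sleep(seconds).
- robot.solve_ik(position, orientation): joint angles nearest the present ones, or None.
- robot.state(): the state.
- robot.get_image(name): name is "scene" or "side" or "wrist"; returns (picture, depth): 420x560x3 uint8, blue, green, red; 420x560 float32, m along the optical axis (not along the pixel's ray), 0 where there is no reading.
- robot.get_calibration(name): a dict with "K" (3x3 intrinsics, pixels), "k1" (the pictures are not rectified: a ray, as slopes to the right and down, at radius r is drawn at 1 + k1 r^2 times it, then the intrinsics apply), "camera_from_world" (4x4, takes a point from world to camera coordinates). Camera axes: x right, y up, looking along -z (the intrinsics and any distortion apply to the point x, -y, -z); pixel columns grow to the right and rows downward; lengths in m; the calibration is good to about 2 mm. A picture is of the moment at which its call begins: read the wrist's pose just before it. get_calibration takes no time and is no camera call; for the wrist camera it gives the pose at the moment of the call.
A pose or a line that the arm cannot do raises robot.MotionError and nothing moves.
- robot.finish_job(): hands the job in; it is judged then, once.
The state is a dict: "time": time; "q": joint angles; "qd": joint speeds; "tau": joint torques, N m; "tcp_pos": TCP position; "ee_rot": TCP orientation; "force": force on the tool from outside, world axes, zero at the start; "ft_torque": the same for the moment, N m; "opening": opening from 0.0 (shut) to 1.0 (fully open); "grip_force": force on a finger pad.
Only numpy, scipy, OpenCV 4.12 (cv2) and the standard library are available. Lean on these libraries where they do the work, as an engineer would, in place of code of your own. Each camera call takes 0.05 s, during which the arm holds its last target. There are 200 camera calls.

## Working session

There is one attempt and no reset: what is moved stays moved. The work goes in short steps, each a Python script; the robot and the scene stay as the last script left them, time stands still between calls to the robot, and variables do not carry over. Pictures are saved under pics/ and viewed, at most 10 in all, crops included, and the job is handed in when it is done.

```bash
ls; mkdir -p pics; python3 - <<'E'
from plant import robot
import cv2,numpy as np
for n in ("scene","side"):
    p,d=robot.get_image(n); cv2.imwrite(f"pics/{n}0.png",p); np.save(f"pics/{n}0.npy",d)
    c=robot.get_calibration(n); print(n,c)
print(robot.state()["time"])
E
```

```text
pics
scene {'K': array([[400.48873992,   0.        , 279.59300616],
       [  0.        , 400.48873992, 214.08398691],
       [  0.        ,   0.        ,   1.        ]]), 'k1': -0.12061395924785222, 'camera_from_world': array([[-0.48855797,  0.87239924,  0.01518803,  0.21746526],
       [-0.63902691, -0.36960939,  0.67456171,  0.28638919],
       [ 0.59410076,  0.31985693,  0.73806221, -1.26237093],
       [ 0.        ,  0.        ,  0.        ,  1.        ]])}
side {'K': array([[501.63869756,   0.        , 281.35736756],
       [  0.        , 501.63869756, 207.5741661 ],
       [  0.        ,   0.        ,   1.        ]]), 'k1': -0.06554570111234387, 'camera_from_world': array([[ 0.96110533, -0.27525454, -0.02261589, -0.51459886],
       [ 0.18470472,  0.5797279 ,  0.79359922, -0.24172517],
       [-0.20533073, -0.76690971,  0.60802039, -0.92225469],
       [ 0.        ,  0.        ,  0.        ,  1.        ]])}
0.1
```

View pics/scene0.png

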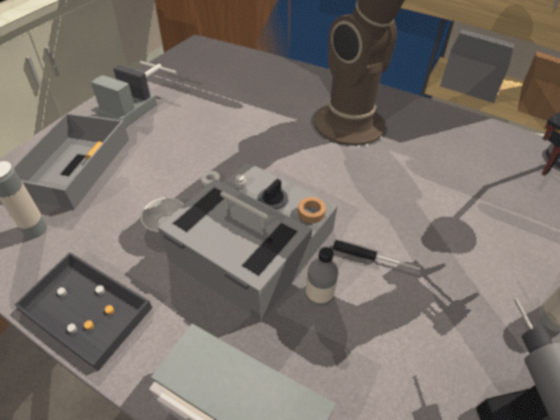

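View pics/side0.png

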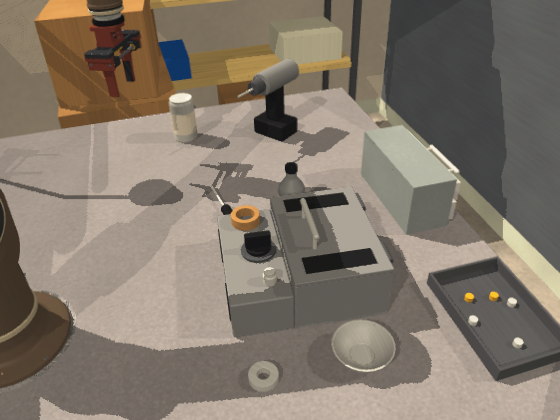

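The scene view shows the toolbox with knob at (272,190), handle at (247,215) and tape at (312,209). The side view has the knob at (257,245), handle at (308,222), tape at (245,217) and socket at (270,277). I'll measure using both depth views.

```bash
cat > h.py <<'E'
import cv2,numpy as np
def cloud(n,d,c):
    K=c["K"];T=np.linalg.inv(c["camera_from_world"])
    v,u=np.mgrid[:420,:560]
    s=cv2.undistortPoints(np.stack([u.ravel(),v.ravel()],1).astype(float)[:,None],K,np.array([c["k1"],0,0,0]))[:,0]
    z=d.ravel(); P=np.c_[s[:,0]*z,-s[:,1]*z,-z]
    return (P@T[:3,:3].T+T[:3,3]).reshape(420,560,3)
E
python3 - <<'E'
from plant import robot
from h import *
for n,b in (("scene",(150,160,340,290)),("side",(215,180,392,310))):
    d=np.load(f"pics/{n}0.npy");p=cv2.imread(f"pics/{n}0.png");P=cloud(n,d,robot.get_calibration(n))
    m=np.zeros((420,560),bool);m[b[1]:b[3],b[0]:b[2]]=1;m&=d>0
    z=P[...,2]
    def rect(k,name):
        mm=cv2.morphologyEx((m&k).astype(np.uint8),cv2.MORPH_OPEN,np.ones((3,3))) if name in("lid","deck") else (m&k).astype(np.uint8)
        N,l,st,_=cv2.connectedComponentsWithStats(mm)
        if N<2: print(n,name,"none");return
        i=1+np.argmax(st[1:,4]);Q=P[l==i];r=cv2.minAreaRect(Q[:,:2].astype(np.float32))
        print(n,name,len(Q),"med",np.median(Q,0).round(4),"c",np.round(r[0],4),"size",np.round(r[1],4),"ang",round(r[2],1),np.round(cv2.boxPoints(r),3).tolist())
    dark=p.max(2)<45
    rect((abs(z-.118)<.006),"lid"); rect(abs(z-.088)<.006,"deck")
    rect((z>.142)&(z<.165),"handle"); rect((z>.12)&(z<.138)&dark,"wing"); rect((z>.09)&(z<.138)&dark,"knob")
E
```

```text
scene lid 8689 med [0.638  0.0063 0.1202] c [ 0.6256 -0.0086] size [0.2611 0.1895] ang 84.4 [[0.5189999938011169, -0.1289999932050705], [0.7070000171661377, -0.14800000190734863], [0.7329999804496765, 0.1120000034570694], [0.5440000295639038, 0.13099999725818634]]
scene deck 1015 med [0.4661 0.0598 0.0898] c [0.4775 0.0615] size [0.1501 0.1085] ang 85.0 [[0.4169999957084656, -0.00800000037997961], [0.5249999761581421, -0.017999999225139618], [0.5379999876022339, 0.13199999928474426], [0.4300000071525574, 0.14100000262260437]]
scene handle 311 med [ 0.5902 -0.0011  0.1584] c [ 0.5885 -0.0055] size [0.1209 0.0115] ang 84.2 [[0.5770000219345093, -0.06499999761581421], [0.5879999995231628, -0.06599999964237213], [0.6000000238418579, 0.05400000140070915], [0.5889999866485596, 0.054999999701976776]]
scene wing 427 med [0.6022 0.0839 0.1217] c [0.602  0.0839] size [0.0353 0.0679] ang 84.5 [[0.5669999718666077, 0.07000000029802322], [0.6340000033378601, 0.06300000101327896], [0.6370000243186951, 0.09799999743700027], [0.5699999928474426, 0.10499999672174454]]
scene knob 455 med [0.6026 0.083
[... 870 characters left out ...]
 -0.07000000029802322], [0.5899999737739563, -0.07100000232458115], [0.6010000109672546, 0.04699999839067459], [0.5899999737739563, 0.04800000041723251]]
side wing 182 med [ 0.4887 -0.0049  0.1283] c [ 0.4892 -0.0025] size [0.0132 0.0465] ang 83.1 [[0.4650000035762787, -0.006000000052154064], [0.5109999775886536, -0.012000000104308128], [0.5130000114440918, 0.0010000000474974513], [0.46700000762939453, 0.007000000216066837]]
side knob 1095 med [ 0.6137 -0.1034  0.1179] c [ 0.6154 -0.1027] size [0.0432 0.1286] ang 83.9 [[0.5490000247955322, -0.11699999868869781], [0.6769999861717224, -0.13099999725818634], [0.6819999814033508, -0.08799999952316284], [0.5540000200271606, -0.07400000095367432]]
```

```bash
cat >> h.py <<'E'
yaw=np.radians(-5.5)
bx=np.array([np.cos(yaw),np.sin(yaw),0]);by=np.array([-np.sin(yaw),np.cos(yaw),0]);bz=np.array([0,0,1.])
H=np.array([.5895,-.0085,.153]); hinge=H+.125*bx-.043*bz
knob=H-.1*bx; knob=np.array([knob[0],knob[1]-.0015,.122])
def Rdown(y,tilt=0):
    """tool down closing along y; tilt about box -y (as the lid opens)"""
    z=-bz;R=np.c_[np.cross(y,z),y,z]
    return cv2.Rodrigues(by*tilt)[0]@R   # +about y: z-up normal goes to +x
def bar(a):  # handle centre at lid angle a
    return hinge+cv2.Rodrigues(by*a)[0]@(H-hinge)
def tcp(g,R,depth=.019): return g+R[:,2]*depth
E
python3 - <<'E'
from plant import robot
from h import *
print("hinge",hinge,"knob",knob,bar(.785))
for s in (1,-1):
    print("handle",s)
    for a,t in ((0,0),(.4,0),(.4,.2),(.785,-.2),(.785,0),(.785,.2),(.785,.4)):
        R=Rdown(s*bx,t);q=robot.solve_ik(tcp(bar(a),R,.012),R);print(a,t,None if q is None else np.round(q,2))
    print("knob")
    for k in (-1.5,0,1.5):
        y=cv2.Rodrigues(bz*k)[0]@(s*by);R=Rdown(y);q=robot.solve_ik(knob-[0,0,.004],R);print(k,None if q is None else np.round(q,2))
d=np.load("pics/side0.npy");p=cv2.imread("pics/side0.png");P=cloud("side",d,robot.get_calibration("side"))
L=(P-hinge)@np.c_[bx,by,bz]
hsv=cv2.cvtColor(p,cv2.COLOR_BGR2HSV)
k=(L[...,0]>-.29)&(L[...,0]<-.186)&(abs(L[...,1])<.125)&(P[...,2]>.094)
N,l,st,c=cv2.connectedComponentsWithStats(k.astype(np.uint8))
for i in range(1,N):
    if st[i,4]>20: Q=L[l==i];print(st[i],np.round(c[i]),"min",np.percentile(Q,3,0).round(3),"max",np.percentile(Q,97,0).round(3))
E
```

```text
hinge [ 0.71392452 -0.02048072  0.11      ] knob [ 4.89960380e-01 -4.15424748e-04  1.22000000e-01] [ 0.65616163 -0.01491879  0.22877084]
handle 1
0 0 [-0.51  0.48  0.61  1.8  -0.33  0.96  0.14]
0.4 0 [-0.52  0.48  0.64  1.69 -0.32  1.07  0.13]
0.4 0.2 [-0.42  0.6   0.59  1.51 -0.33  1.33  0.13]
0.785 -0.2 [-0.56  0.41  0.67  1.74 -0.31  0.89  0.11]
0.785 0 [-0.5   0.53  0.67  1.55 -0.35  1.18  0.15]
0.785 0.2 [-0.37  0.64  0.57  1.36 -0.33  1.44  0.12]
0.785 0.4 [-0.26  0.77  0.46  1.16 -0.3   1.69  0.08]
knob
-1.5 [-0.54  0.34  0.54  2.06 -0.24  0.8   0.12]
0 [-0.37  0.32  0.33  2.05 -0.14  0.8   1.52]
1.5 [ 0.82  0.63 -1.23  1.98  0.7   1.05  2.23]
handle -1
0 0 [ 0.73  0.78 -1.24  1.72  0.78  1.23  2.34]
0.4 0 [ 0.71  0.76 -1.24  1.61  0.74  1.32  2.4 ]
0.4 0.2 [ 0.63  0.88 -1.24  1.43  0.7   1.56  2.43]
0.785 -0.2 [ 0.74  0.67 -1.24  1.65  0.8   1.15  2.38]
0.785 0 [ 0.66  0.79 -1.24  1.47  0.75  1.41  2.44]
0.785 0.2 [ 0.57  0.91 -1.24  1.28  0.72  1.66  2.48]
0.785 0.4 [ 0.43  0.94 -1.04  1.09  0.57  1.83  2.59]
knob
-1.5 [-1.    0.63  1.26  2.08 -0.74  0.99 -2.5 ]
0 [-0.72  0.39  0.79  2.07 -0.37  0.83 -1.38]
1.5 [-0.55  0.34  0.55  2.06 -0.25  0.81 -0.02]
[231 205  29  23 474] [245. 216.] min [-0.264  0.063 -0.015] max [-0.211  0.118 -0.001]
[244 230  27  27 581] [258. 242.] min [-0.248 -0.023 -0.014] max [-0.202  0.002  0.021]
[263 267  14  18 195] [269. 275.] min [-0.227 -0.101 -0.014] max [-0.205 -0.081  0.005]
```

```bash
python3 - <<'E'
from plant import robot
from h import *
R=Rdown(bx)
robot.move_to(H-.04*bx+[0,0,.10],R)
c=robot.get_calibration("wrist");p,d=robot.get_image("wrist");cv2.imwrite("pics/w1.png",p)
P=cloud("wrist",d,c);L=(P-hinge)@np.c_[bx,by,bz];z=P[...,2]
for nm,k in (("handle",(abs(L[...,0]+.125)<.03)&(abs(L[...,1])<.07)&(z>.147)&(z<.17)),("wing",(abs(L[...,0]+.225)<.035)&(abs(L[...,1])<.03)&(z>.122)&(z<.14))):
    k&=d>.03;Q=L[k]
    if len(Q)>10: print(nm,len(Q),"min",np.percentile(Q,2,0).round(4),"max",np.percentile(Q,98,0).round(4),cv2.minAreaRect(Q[:,:2].astype(np.float32)))
s=robot.state();print(s["time"],s["tcp_pos"],s["force"],d[d>0].min())
E
```

```text
handle 2129 min [-0.1324 -0.0539  0.0435] max [-0.122   0.0592  0.0494] ((-0.12705948948860168, 0.0017687976360321045), (0.011178242042660713, 0.12052259594202042), 0.05114700272679329)
wing 1044 min [-0.2498 -0.005   0.0139] max [-0.2026  0.0086  0.0232] ((-0.22695842385292053, 0.0016132588498294353), (0.014239603653550148, 0.04969548061490059), 89.75830841064453)
2.4 [ 0.54975419 -0.00331009  0.25277024] [ 0.04367189 -0.59077187  0.13347027] 0.050002273
```

View pics/w1.png

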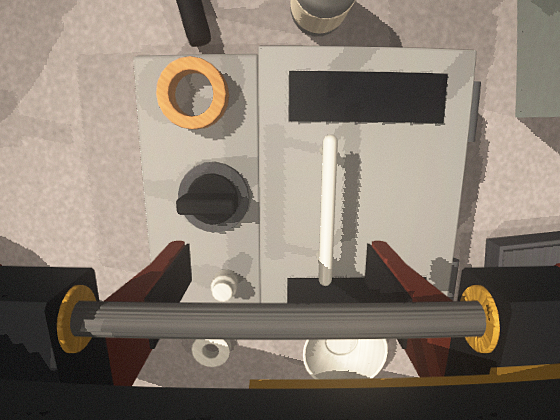

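The wrist view confirms the handle (about x=328) and the wing (205,203) to within 2 mm. I'll apply that small correction and then tug.

```bash
sed -i 's/^H=.*/H=np.array([.5895,-.0085,.153])-.0015*bx+.0016*by; hinge=H+.125*bx-.043*bz/; s/^knob=.*/knob=H-.1*bx; knob[2]=.122/' h.py
python3 - <<'E'
from plant import robot
from h import *
R=Rdown(bx)
robot.move_gripper(.55,40)
robot.move_l(tcp(H,R,.015)+[0,0,.06],v=.2)
print("hit",robot.move_l(tcp(H,R,.015),v=.1,until_force=10))
robot.move_gripper(0,40)
s=robot.state();z0=s["tcp_pos"][2];print(s["time"],s["opening"]*.088,s["grip_force"],s["force"],z0)
h=robot.move_l(tcp(H,R,.015)+[0,0,.014],v=.02,until_force=15)
robot.sleep(.2)
s=robot.state();print(h,s["tcp_pos"][2]-z0,s["force"],s["opening"]*.088,s["grip_force"],s["time"])
c=robot.get_calibration("wrist");p,d=robot.get_image("wrist");cv2.imwrite("pics/w2.png",p)
E
```

```text
hit False
5.1 0.009956060067870956 40.00022292137146 [ 0.81958753 -0.32461434  1.45985249] 0.13807880198163508
True 0.004234366821002866 [ 3.54816851 -0.99964096 -5.21289256] 0.009761374978906535 39.998300671577454 5.7083
```

The tug stopped at 4.2 mm, but the force relaxed afterwards, so it isn't conclusive. I'll tug a little more.

```bash
python3 - <<'E'
from plant import robot
from h import *
R=Rdown(bx)
for dz in (.006,.008,.011,.015):
    h=robot.move_l(tcp(H,R,.015)+[0,0,dz],v=.015,until_force=22)
    robot.sleep(.1)
    s=robot.state();print(dz,h,s["tcp_pos"][2]-.13808,s["force"].round(1),s["opening"]*.088,s["time"])
    if h: break
c=robot.get_calibration("wrist");p,d=robot.get_image("wrist");cv2.imwrite("pics/w3.png",p)
P=cloud("wrist",d,c);L=(P-hinge)@np.c_[bx,by,bz]
for lo,hi in ((-.17,-.15),(-.09,-.06),(-.03,-.01)):
    k=(d>0)&(L[...,0]>lo)&(L[...,0]<hi)&(L[...,1]>.03)&(L[...,1]<.12)
    print(lo,k.sum(),np.median(L[...,2][k]).round(4))
E
```

```text
0.006 False 0.006193301811182689 [11.1 -1.1 -9.9] 0.010108797006664644 6.1417
0.008 False 0.008409547760088482 [ 13.8  -2.  -10.3] 0.010091208699755523 6.525
0.011 False 0.011800209256601218 [ 19.2  -2.7 -11.7] 0.00995974555176032 6.975
0.015 False 0.016073304812159073 [ 26.3  -3.1 -17.9] 0.010001277472235044 7.4917
-0.17 8144 0.03
-0.09 9807 0.0192
-0.03 5086 0.0108
```

The lid plane is tilted about 0.13 rad, well past the caught limit, so the lid is free. The force came from pulling straight up rather than along the arc. The knob stays untouched, and I'll raise the lid along its arc.

```bash
python3 - <<'E'
from plant import robot
from h import *
robot.move_gripper(0,22)
for a in np.linspace(.13,.79,12):
    R=Rdown(bx,.4*(a-.13)/.66)
    robot.move_l(tcp(bar(a),R,.015),R,v=.05)
    s=robot.state();print(round(a,2),s["force"].round(1),round(s["opening"]*.088,4),round(s["time"],2))
    if np.linalg.norm(s["force"])>45: print("stop");break
robot.sleep(.3)
c=robot.get_calibration("wrist");p,d=robot.get_image("wrist");cv2.imwrite("pics/w4.png",p)
p,_=robot.get_image("side");cv2.imwrite("pics/side4.png",p)
P=cloud("wrist",d,c);L=(P-hinge)@np.c_[bx,by,bz]
k=(d>0)&(L[...,2]>.015)&(L[...,2]<.13)&(L[...,0]<-.01)&(L[...,0]>-.12)&(L[...,1]>.065)&(L[...,1]<.12)
f=np.polyfit(L[...,0][k],L[...,2][k],1);print(k.sum(),np.degrees(np.arctan(-f[0])),f, np.std(L[...,2][k]-np.polyval(f,L[...,0][k])))
s=robot.state();print(s["force"],s["grip_force"],s["time"])
E
```

```text
0.13 [ 2.5 -0.5 -2.2] 0.0102 8.04
0.19 [ 1.2  0.1 -5.1] 0.0098 8.34
0.25 [ 2.7 -0.9 -4.6] 0.0107 8.64
0.31 [ 0.5 -1.2 -5.5] 0.0106 8.94
0.37 [-0.2 -1.4 -3.1] 0.0104 9.24
0.43 [-0.5 -1.1 -3.5] 0.0104 9.54
0.49 [-2.4 -0.6 -1.4] 0.0099 9.84
0.55 [-4.1 -0.8  1.9] 0.0104 10.14
0.61 [-5.4  0.2  2.2] 0.0102 10.44
0.67 [-5.3 -0.4  3.7] 0.0101 10.74
0.73 [-5.7 -0.2  5.5] 0.0102 11.04
0.79 [-5.5  0.4  5.5] 0.0101 11.34
30444 44.38468798573745 [-0.97874896  0.01364297] 0.0015769358960044907
[-5.22119452  0.50049445  4.15741356] 22.000536918640137 11.7417
```

View pics/side4.png

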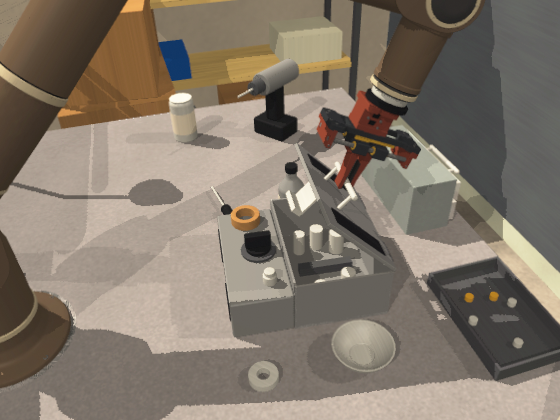

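The side view shows the lid open with the gripper on its bar at (345,190). The knob (257,242), tape, socket, dish and bearing haven't moved. The measured angle is 44.4° and the grip is steady.

```bash
python3 - <<'E'
from plant import robot
print(robot.finish_job())
E
```

```text
the job is handed in; nothing more can be done
None
```

The tug showed the lid wasn't caught, so I left the knob alone, raised the lid to about 44° and handed the job in with the gripper still holding it open.

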